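# Dip the vacuum pump's oil and hold the dipstick level for reading

### The arm

A 7-joint arm with a two-finger parallel gripper is mounted at the origin on the work surface. World frame = base frame: x ahead of the robot, y to its left, z up, the work surface at z = 0. Lengths are in m, angles in rad, forces in N, time in s.
With the tool pointing down it reaches from about 0.4 to 0.875 m from the base axis. Payload 19.3 kg.
Tool frame: the origin (TCP) lies midway between the tips of the shut fingers; the grasp point (between the pads) lies 19 mm behind it; x points along the fingers, y is the direction in which the jaws open and shut, and the axes are right-handed (so a half turn about x gives the same grasp; the last joint's range is limited). The gripper opens to 85 mm and grips with 20 to 120 N. Pads are 22 mm wide; open, the fingers measure 114 mm over their backs; the gripper's body (76 mm by 85 mm) begins 54 mm behind the grasp point. The pads swing forward as they close: fully open they stand 13 mm farther back than shut.
Start: joints at [1.2, 0.521, -0.036, 1.599, 0.021, 1.021, -0.113], TCP at [0.185, -0.597, 0.207] pointing down, gripper open.
Joint ranges: [-2.91, 2.91], [-0.3, 2.13], [-1.5, 1.42], [0.17, 2.43], [-1.26, 4.41], [0.16, 1.93], [-2.52, 2.52]. Speed limits (rad/s): [1.89, 1.89, 2.39, 2.39, 3.01, 3.01, 3.01].

### API

Orientations are given as [roll, pitch, yaw] about the fixed x, y, z axes, in that order (R = Rz(yaw) Ry(pitch) Rx(roll)).
In Python, from workcell import bot gives the robot as it stands. The module is installed in compiled form; this text tells all that it offers.
- The arm moves only by the tool servo_tool, never from a script. Its argument "targets" is a list of rows, each an object of numbers: "x", "y", "z": the shift along the tool's x, y, z as a fraction of full scale; "wx", "wy", "wz": the turn, a rotation vector about the tool's x, y, z as a fraction of full scale. A call has 1 to 12 rows; each row is the pose to reach, as a shift and turn from the pose measured when the call began, along the tool's axes at that moment, turning the shorter way round; what a row does not reach only later rows make up. Full scale, the value 1, is 40 cm for a shift and 360 degrees for a turn. A row lasts 1/8 s, in which the tool goes at most 62.5 mm and 10.7 degrees, less where a joint would pass 70% of its speed; a pose out of reach is approached as far as the arm can. A call with a number of a shift or a turn outside -1 to 1 is refused whole. A call with a gripper value outside its range is refused whole. "grip" is the gripper command: -1 is shut, 1 is fully open, values between are in proportion, set as the call begins (left out, the last holds). The fingers move at their own pace and stop on an object; "squeeze" is the grip in N (left out, the last holds). Time passes only in rows, so rows that repeat a pose let the fingers close. It gives the time, the measured TCP pose, the force and the opening at its end, in the units of the state.
- bot.observe(): the state, without advancing time (a new reading comes with each control period).
- bot.grab_frame(name): name is "scene" or "side" or "wrist"; returns (picture, depth): 384x512x3 uint8, red, green, blue; 384x512 float32, m along the optical axis (not along the pixel's ray), 0 where there is no reading.
- bot.get_calibration(name): a dict with "intrinsics" (3x3 intrinsics, pixels), "R" (3x3) and "t" (3): a world point X has camera coordinates R X + t. Camera axes: x right, y down, z forward; pixel columns grow to the right and rows downward; lengths in m; the calibration is good to about 2 mm. The wrist camera is an equidistant fisheye: a pixel r from the principal point sees the ray r / f radians off the axis. A picture is of the moment at which its call begins: read the wrist's pose just before it. get_calibration takes no time and is no camera call; for the wrist camera it gives the pose at the moment of the call.
- bot.job_done(): hands the job in, once; it reports no verdict.
Trained networks look in the newest picture that a camera, given by its name, has taken for a name from the list of things; names that differ only in an ending like _2 or _b are one class to them, and where a whole thing is asked for, a point or a joint stands for the part that bears it (a point fixed in the world has none). Each returns a list of dicts, best first, with "confidence" (0 to 1); they miss things now and then, are a little off and sometimes report something else, mostly with a low value. They report only what shows in the picture. A call takes as long as a camera call. They do not tell look-alikes from the thing itself.
- bot.trace(camera, target): "mask" (384x512 bool, what is visible of it) and "pixel" ([column, row] in pixels, amid what is visible of it).
The state is a dict: "clock": time; "qpos": joint angles; "qd": joint speeds; "joint_efforts": joint torques, N m; "position": TCP position; "tool_rot": TCP orientation; "force": force on the tool from outside, world axes, zero at the start; "moment": the same for the moment, N m; "grip_width": finger opening in m.
Only numpy, scipy, OpenCV 4.12 (cv2) and the standard library are available. Lean on these libraries where they do the work, as an engineer would, in place of code of your own. Each camera call takes 0.05 s, during which the arm holds its last target. There are 200 camera calls.

### The job

Check the oil of the bell-jar vacuum pump: take the wiped dipstick out of the wooden tool block, put it gently down the pump's dipstick tube until its collar stops on the mouth of the tube, then draw it right out again. Finish while still holding the dipstick in the gripper, still and level (rod horizontal), at least 15 cm above the bench and touching nothing else, so that the tip can be read. Leave the nut driver, the oil bottle and the resistance box where they are.

Things in the scene. Friction and masses are not known exactly. Their poses are not given: they have to be found in the camera images.
- dipstick: Oil dipstick, 166 mm long, 0.06 to 0.1 kg, loose, standing upright, tip down, in either hole of the tool block. Origin at the centre of its tip; z runs along the rod from tip to handle. Bottom to top: bevelled steel rod 8 mm diameter with two dark grooves, 0 to 110 mm; steel collar 28 mm diameter to 116; black neck 12 mm diameter to 126; flat black handle to 166 mm.
- dip_handle (a point): Centre of the dipstick's flat plastic handle, on the rod's axis 146 mm from the tip; axes as dipstick. The handle is 32 mm wide along x, 40 mm tall along z and 12 mm thick along y: its flat faces look to +y and -y, so it is pinched along y, with the hand leaning about y as suits.
- dip_collar (a point): Centre of the underside of the dipstick's collar, 110 mm above the tip on the rod's axis.
- dip_tip (a point): Centre of the dipstick's tip end (same point as its origin).
- pump: Rotary-vane vacuum pump in a 360 x 170 mm drip tray, fixed. Origin on the bench straight below the dipstick tube; x runs from the tube to the motor. Grey oil case 100 x 120 mm round the origin, top 125 mm above the bench; blue motor from x = 75 to 270 mm, 120 mm wide, top at 148 mm, terminal box on it up to 178 mm; carrying handle over it, x = 106 to 224 mm, up to 210 mm.
- tube_mouth (a point): Centre of the mouth of the upright dipstick tube, 145 mm above the bench: a steel neck 26 mm outside and 14 mm inside diameter standing 20 mm out of the oil case's top. The bore goes straight down 113 mm, so the dipstick's collar stops on the mouth with its tip 110 mm down and 3 mm off the bottom. z points up.
- tool_block: Wooden block 75 (x) x 150 (y) x 70 mm high, fixed to the bench, origin at the centre of its underside. Two upright holes, 10 mm diameter and 60 mm deep, in its top at y = +35 and -35 mm: one holds the dipstick, the other the nut driver.
- nut_driver: Stubby nut driver, 120 mm long, standing tip down in the block's other hole: steel shank 8 mm, grey round handle 25 mm diameter whose top is 130 mm above the bench. Origin at its tip. Bystander.
- oil_bottle: White closed oil bottle, 68 mm diameter, 170 mm tall, on the bench; origin at the centre of its underside. Bystander.
- resistance_box: Wooden resistance box with black top and knobs, 106 x 176 x 88 mm high, on the bench; origin at the centre of its underside. Bystander.
Not all that is in view belongs to the job. Leave any pink look-alike of the dipstick alone.

How it is judged:
By the outcome, as a careful person would: the job done as asked, in the order asked, and still so for the second after the job is handed in, while the arm keeps its last pose, push and grip.
It also fails if it takes over 50 s, if anything falls off the work surface, if the arm or the gripper's body presses on something with over 40 N, if the wrist force passes 120 N, or if a joint passes its speed limit or range.

## Working session

There is one attempt and no reset: what is moved stays moved. The work goes in short steps, Python scripts to look and compute and a tool call to move; the robot and the scene stay as the last step left them, time stands still between calls to the robot, and variables do not carry over. Pictures are saved under pics/ and viewed, on a budget of 10 in all, crops included, one or two more only if the job needs it, and the job is handed in when it is done.

Besides the shell and the picture viewer there is one more tool, called after ">>>" as name([rows], argument=value, ...), one row to a line, values as JSON. servo_tool: Moves the arm, as the interface text tells. Shift numbers are shares of 40 cm and turn numbers shares of 360 degrees, none past 1 either way. Its arguments: {"type":"object","properties":{"targets":{"type":"array"},"grip":{"type":"number"},"squeeze":{"type":"number"}},"required":["targets"]}

```bash
mkdir -p pics; cat > h.py <<'E'
import numpy as np, cv2
from workcell import bot
from scipy.spatial.transform import Rotation as Ro
def cloud(cam,depth):
    c=bot.get_calibration(cam);K=np.array(c["intrinsics"]);R=np.array(c["R"]);t=np.array(c["t"])
    v,u=np.mgrid[:384,:512]
    if cam=="wrist":
        x=(u-K[0,2])/K[0,0];y=(v-K[1,2])/K[1,1];r=np.hypot(x,y)+1e-9
        k=np.tan(np.minimum(r,1.5))/r;x=x*k;y=y*k
    else: x=(u-K[0,2])/K[0,0];y=(v-K[1,2])/K[1,1]
    P=np.stack([x*depth,y*depth,depth],-1)
    return (P-t)@R
def save(n,im): cv2.imwrite("pics/"+n,cv2.cvtColor(im,cv2.COLOR_RGB2BGR))
E
python3 - <<'E'
from h import *
s=bot.observe();print({k:np.round(v,3) for k,v in s.items()})
ims=[]
for c in ["scene","side"]:
    im,d=bot.grab_frame(c);np.savez(c+".npz",im=im,P=cloud(c,d),d=d);P=cloud(c,d);ims.append(im)
    for n in ["dipstick","dip_handle","pump","tube_mouth","tool_block","nut_driver","oil_bottle","resistance_box"]:
        for r in bot.trace(c,n)[:3]:
            m=r["mask"]&(d>0)
            q=P[m]
            if len(q): print(c,n,round(r["confidence"],2),np.round(r["pixel"]),m.sum(),np.round(np.percentile(q,[5,50,95],axis=0),3).tolist())
save("scene.png",ims[0]);save("side.png",ims[1])
E
```

```text
{'clock': np.float64(0.0), 'qpos': array([ 1.2  ,  0.522, -0.036,  1.6  ,  0.021,  1.021, -0.113]), 'qd': array([-0.001,  0.001,  0.   ,  0.001, -0.001, -0.001, -0.   ]), 'joint_efforts': array([-1.0000e-03, -9.2712e+01,  1.9800e+00, -3.6993e+01,  1.8000e-02,
        8.0000e-03, -0.0000e+00]), 'position': array([ 0.185, -0.597,  0.206]), 'tool_rot': array([-1.492,  1.57 ,  1.951]), 'force': array([-0.654,  0.194,  0.345]), 'moment': array([-0.07 , -0.023, -0.053]), 'grip_width': np.float64(0.086)}
scene dipstick 0.77 [144. 153.] 183 [[0.478, -0.336, 0.116], [0.486, -0.321, 0.147], [0.491, -0.307, 0.168]]
scene dipstick 0.61 [172. 135.] 166 [[0.399, -0.262, 0.073], [0.409, -0.252, 0.143], [0.419, -0.243, 0.167]]
scene dipstick 0.6 [176. 164.] 179 [[0.509, -0.235, 0.083], [0.525, -0.226, 0.148], [0.537, -0.219, 0.178]]
scene dip_handle 0.76 [145. 158.] 243 [[0.479, -0.334, 0.033], [0.485, -0.32, 0.136], [0.491, -0.308, 0.168]]
scene dip_handle 0.76 [174. 139.] 266 [[0.287, -0.282, 0.0], [0.407, -0.254, 0.126], [0.418, -0.243, 0.167]]
scene dip_handle 0.57 [142. 182.] 254 [[0.551, -0.33
[... 1865 characters left out ...]
0.553, 0.21, 0.092], [0.708, 0.273, 0.175]]
side tube_mouth 0.71 [206. 152.] 9084 [[0.398, 0.169, 0.002], [0.552, 0.21, 0.094], [0.704, 0.269, 0.175]]
side tool_block 0.92 [248. 282.] 3116 [[0.468, -0.274, 0.007], [0.498, -0.227, 0.068], [0.553, -0.142, 0.071]]
side tool_block 0.38 [208. 155.] 8983 [[0.398, 0.169, 0.002], [0.55, 0.21, 0.093], [0.704, 0.267, 0.173]]
side nut_driver 0.69 [240. 244.] 290 [[0.495, -0.177, 0.082], [0.504, -0.173, 0.113], [0.514, -0.161, 0.13]]
side oil_bottle 0.82 [334. 262.] 2361 [[0.633, -0.272, 0.012], [0.653, -0.257, 0.095], [0.682, -0.23, 0.169]]
side resistance_box 0.56 [293. 227.] 3721 [[0.572, -0.16, 0.014], [0.635, -0.133, 0.071], [0.716, -0.066, 0.087]]
```

```bash
python3 - <<'E'
from h import *
a=np.load("scene.npz")["im"];b=np.load("side.npz")["im"]
A=cv2.resize(a[100:260,110:420],None,fx=2.58,fy=1.8);B=cv2.resize(b[210:350,150:360],(800,312))
save("c1.png",np.vstack([A[:,:800][:288],B]))
E
```

```text
(no output)
```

View pics/side.png

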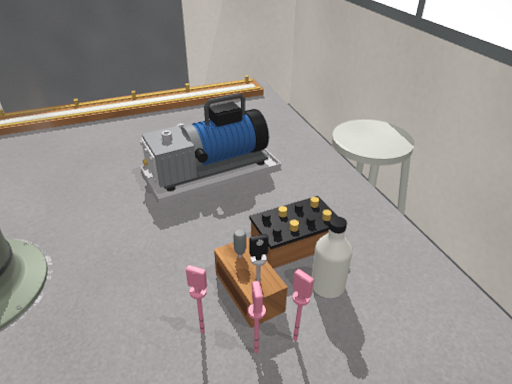

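View pics/c1.png

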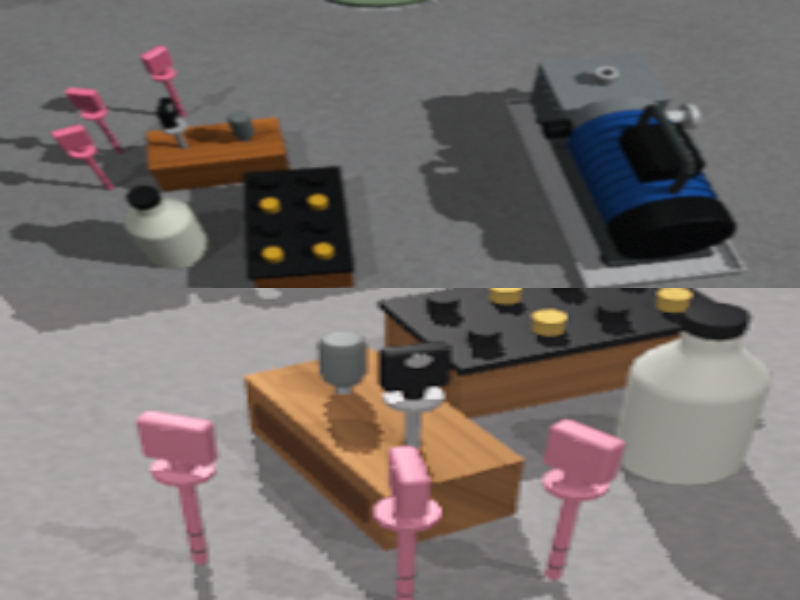

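Three pink look-alikes stand on the bench, at side pixels (200,286), (257,309) and (300,293). The real dipstick has a black handle and steel collar and stands in the block at side (260,250), scene about (176,164). The tube mouth is at side (167,134). Next I'll fit the handle's axis and yaw and the tube centre.

```bash
python3 - <<'E'
from h import *
Q=[];T=[]
for c in ["scene","side"]:
    z=np.load(c+".npz");P=z["P"];im=z["im"].astype(int)
    near=np.hypot(P[...,0]-.52,P[...,1]+.232)<.035
    dark=im.max(-1)<75
    m=near&(P[...,2]>.128)&(z["d"]>0)
    q=P[m];Q.append(q)
    top=q[q[:,2]>q[:,2].max()-.008]
    print(c,m.sum(),"range",q.min(0).round(3),q.max(0).round(3),"topmean",top.mean(0).round(4),len(top))
    for n,qq in (("all",q),("top",top)):
        w=cv2.minAreaRect((qq[:,:2]*1000).astype(np.float32));print(n,w)
    m=(P[...,2]>.138)&(P[...,2]<.152)&(P[...,0]<.52)&(P[...,1]>.1)&(P[...,0]>.38)&(z["d"]>0)
    t=P[m];print("tube",m.sum(),t.mean(0).round(4) if len(t) else 0, cv2.minAreaRect((t[:,:2]*1000).astype(np.float32)) if len(t) else 0)
    v,u=np.nonzero(m);print(u.mean() if len(u) else 0,v.mean() if len(u) else 0)
    # block top orientation, case top
    m=(abs(P[...,2]-.07)<.003)&(np.hypot(P[...,0]-.52,P[...,1]+.2)<.1)&(im[...,0]>im[...,2]+30);print("block",cv2.minAreaRect((P[m][:,:2]*1000).astype(np.float32)))
    m=(abs(P[...,2]-.125)<.004)&(P[...,1]>.1)&(P[...,0]<.6);print("case",cv2.minAreaRect((P[m][:,:2]*1000).astype(np.float32)))
    Qb=q
q=np.vstack(Q);print(cv2.minAreaRect((q[:,:2]*1000).astype(np.float32)))
print(bot.get_calibration("wrist"))
E
```

```text
scene 126 range [ 0.506 -0.237  0.128] [ 0.538 -0.219  0.179] topmean [ 0.5223 -0.2284  0.1762] 51
all ((521.6795654296875, -227.1387176513672), (16.71169662475586, 32.8525276184082), 83.29442596435547)
top ((521.2470092773438, -229.15838623046875), (31.32062530517578, 12.125673294067383), 0.13111592829227448)
tube 163 [0.4899 0.2457 0.1438] ((480.9228515625, 248.61465454101562), (56.72103500366211, 78.12552642822266), 89.94854736328125)
348.55828220858893 150.88957055214723
block ((515.4390869140625, -194.58090209960938), (77.87345123291016, 149.8016815185547), 9.261534690856934)
case ((496.9888000488281, 248.66583251953125), (193.51824951171875, 121.89608001708984), 8.309301376342773)
side 401 range [ 0.5   -0.242  0.128] [ 0.534 -0.228  0.177] topmean [ 0.5165 -0.2359  0.174 ] 124
all ((517.162841796875, -234.56053161621094), (13.785764694213867, 33.47016525268555), 89.2329330444336)
top ((516.7210083007812, -234.53158569335938), (12.791116714477539, 31.51445960998535), 84.71846771240234)
tube 215 [0.4683 0.7551 0.1429] ((451.51519775390625, 803.0047607421875), (1162.9342041015625, 136.0654754638672), 89.99414825439453)
152.36279069767443 80.79069767441861
block ((511.9573974609375, -199.49404907226562), (76.06385803222656, 152.63632202148438), 8.966684341430664)
case ((269.91522216796875, 777.2457885742188), (655.4549560546875, 1217.1944580078125), 0.2214806228876114)
((519.3427734375, -230.02749633789062), (22.909366607666016, 37.70840072631836), 89.2329330444336)
{'intrinsics': array([[297.31863964,   0.        , 256.74892472],
       [  0.        , 297.31863964, 190.04790572],
       [  0.        ,   0.        ,   1.        ]]), 'R': array([[ 2.95924529e-01, -9.55211304e-01, -1.92843528e-04],
       [-9.08733647e-01, -2.81587944e-01,  3.08076919e-01],
       [-2.94332858e-01, -9.09922737e-02, -9.51361432e-01]]), 't': array([-0.62506459, -0.03895975,  0.37958253])}
```

```bash
cat >> h.py <<'E'
def tool(lean,yaw,flip=False):  # lean: deg of fingers away from down, towards heading yaw (deg)
    l,w=np.radians([lean,yaw]);x=np.array([np.sin(l)*np.cos(w),np.sin(l)*np.sin(w),-np.cos(l)])
    y=np.array([-np.sin(w),np.cos(w),0])*(-1 if flip else 1)
    return np.stack([x,y,np.cross(x,y)],1)
def delta(p,R,s=None):
    s=s or bot.observe();R0=Ro.from_euler("xyz",s["tool_rot"]).as_matrix()
    d=R0.T@(np.array(p)-s["position"])/.4
    w=Ro.from_matrix(R0.T@R).as_rotvec()/(2*np.pi)
    return d.round(4),w.round(4),"deg %.1f"%np.degrees(np.linalg.norm(w)*2*np.pi)
E
python3 - <<'E'
from h import *
print(Ro.from_euler("xyz",bot.observe()["tool_rot"]).as_matrix().round(3))
H=np.array([.519,-.2318,.156])
for f in (0,1):
  for lean in (0,45):
    R=tool(lean,-2,f);p=H+R[:,0]*(.019-.12)+[0,0,.05]
    print(f,lean,p,delta(p,R))
E
```

```text
[[ 0.     0.296 -0.955]
 [ 0.    -0.955 -0.296]
 [-1.    -0.    -0.   ]]
0 0 [ 0.519  -0.2318  0.307 ] (array([-0.2502, -0.6246, -1.0676]), array([-0.4466, -0.    , -0.    ]), 'deg 160.8')
0 45 [ 0.44762572 -0.22930756  0.27741778] (array([-0.1763, -0.6835, -0.899 ]), array([-0.4155, -0.0292,  0.1721]), 'deg 162.2')
1 0 [ 0.519  -0.2318  0.307 ] (array([-0.2502, -0.6246, -1.0676]), array([ 0.0534, -0.    ,  0.    ]), 'deg 19.2')
1 45 [ 0.44762572 -0.22930756  0.27741778] (array([-0.1763, -0.6835, -0.899 ]), array([0.0506, 0.1238, 0.021 ]), 'deg 48.7')
```

>>> servo_tool([
  {"x":-0.2,"y":-0.06,"z":-0.08,"wx":0.005,"wy":0.012,"wz":0.002},
  {"x":-0.26,"y":-0.18,"z":-0.22,"wx":0.013,"wy":0.03,"wz":0.005},
  {"x":-0.26,"y":-0.28,"z":-0.35,"wx":0.02,"wy":0.05,"wz":0.008},
  {"x":-0.26,"y":-0.38,"z":-0.48,"wx":0.028,"wy":0.068,"wz":0.012},
  {"x":-0.26,"y":-0.48,"z":-0.61,"wx":0.036,"wy":0.087,"wz":0.015},
  {"x":-0.24,"y":-0.58,"z":-0.74,"wx":0.043,"wy":0.105,"wz":0.018},
  {"x":-0.2,"y":-0.65,"z":-0.85,"wx":0.0506,"wy":0.1238,"wz":0.021},
  {"x":-0.1763,"y":-0.6835,"z":-0.899,"wx":0.0506,"wy":0.1238,"wz":0.021},
  {"x":-0.1763,"y":-0.6835,"z":-0.899,"wx":0.0506,"wy":0.1238,"wz":0.021},
  {"x":-0.1763,"y":-0.6835,"z":-0.899,"wx":0.0506,"wy":0.1238,"wz":0.021},
  {"x":-0.1763,"y":-0.6835,"z":-0.899,"wx":0.0506,"wy":0.1238,"wz":0.021},
  {"x":-0.1763,"y":-0.6835,"z":-0.899,"wx":0.0506,"wy":0.1238,"wz":0.021},
], grip=0, squeeze=60)

```text
clock: 2.4
position: [0.4478, -0.2283, 0.2776]
tool_rot: [-3.141, 0.785, -0.033]
force: [-1.3, -0.8, 0.5]
grip_width: 0.043
```

```bash
python3 - <<'E'
from h import *
s=bot.observe();print(s["qpos"].round(2),s["qd"].round(3))
im,d=bot.grab_frame("wrist");P=cloud("wrist",d);print(np.percentile(d[d>0],[1,50,99]))
for r in bot.trace("wrist","dip_handle"): print(r["confidence"],r["pixel"])
m=(np.hypot(P[...,0]-.519,P[...,1]+.232)<.03)&(P[...,2]>.13)&(P[...,2]<.2)&(d>0)
q=P[m];print(m.sum(),q.min(0).round(3),q.max(0).round(3))
for lo in (.13,.14,.15,.165,.172):
    k=q[(q[:,2]>lo)&(q[:,2]<lo+.008)]
    if len(k)>5: print(lo,len(k),k.mean(0).round(4),cv2.minAreaRect((k[:,:2]*1000).astype(np.float32)))
save("w1.png",im)
R=tool(45,-2,1);print(delta(np.array([.519,-.2318,.158])+R[:,0]*.019,R,s))
E
```

```text
[ 1.93  0.22 -1.4   2.36 -1.26  0.2   0.2 ] [ 0.075  0.03  -0.077  0.002  0.023 -0.064 -0.036]
[0.06000534 0.48013315 1.40396634]
0.92 [245.8, 326.5]
0.89 [255.9, 210.5]
0.7 [392.8, 253.1]
452 [ 0.503 -0.237  0.139] [ 0.535 -0.223  0.176]
0.14 33 [ 0.5063 -0.23    0.1437] ((511.4662170410156, -233.6305389404297), (9.753393173217773, 21.40253448486328), 50.75019073486328)
0.15 30 [ 0.5047 -0.2295  0.154 ] ((504.9777526855469, -229.38238525390625), (2.1357853412628174, 10.829174995422363), 0.9795831441879272)
0.165 80 [ 0.5141 -0.2299  0.1711] ((519.016357421875, -230.04603576660156), (12.484724998474121, 31.71944236755371), 84.24110412597656)
0.172 304 [ 0.5182 -0.23    0.1742] ((519.011962890625, -230.1475372314453), (12.00290584564209, 31.831174850463867), 85.87177276611328)
(array([0.3849, 0.0029, 0.0855]), array([ 0.0001, -0.0001,  0.0002]), 'deg 0.1')
```

View pics/w1.png

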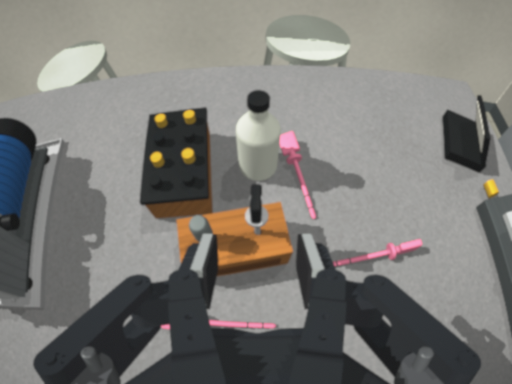

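```bash
python3 - <<'E'
from h import *
R=tool(-20,-5,1);print(delta(np.array([.519,-.2300,.158])+R[:,0]*(.019-.13),R))
R=tool(10,-5,1);print(delta(np.array([.4,-.2300,.38]),R))
E
```

```text
(array([ 0.2204, -0.0016, -0.167 ]), array([ 0.0084, -0.1805,  0.0019]), 'deg 65.1')
(array([-0.2649,  0.0042, -0.0978]), array([ 0.0074, -0.0972,  0.0038]), 'deg 35.1')
```

>>> servo_tool([
  {"x":-0.1,"y":0,"z":-0.06,"wx":0.002,"wy":-0.03,"wz":0.001},
  {"x":-0.18,"y":0,"z":-0.08,"wx":0.005,"wy":-0.06,"wz":0.002},
  {"x":-0.2,"y":0,"z":-0.1,"wx":0.0074,"wy":-0.09,"wz":0.003},
  {"x":-0.1,"y":0,"z":-0.12,"wx":0.008,"wy":-0.12,"wz":0.002},
  {"x":0,"y":0,"z":-0.14,"wx":0.008,"wy":-0.15,"wz":0.002},
  {"x":0.1,"y":0,"z":-0.16,"wx":0.0084,"wy":-0.1805,"wz":0.002},
  {"x":0.22,"y":-0.0016,"z":-0.167,"wx":0.0084,"wy":-0.1805,"wz":0.0019},
  {"x":0.22,"y":-0.0016,"z":-0.167,"wx":0.0084,"wy":-0.1805,"wz":0.0019},
  {"x":0.2204,"y":-0.0016,"z":-0.167,"wx":0.0084,"wy":-0.1805,"wz":0.0019},
  {"x":0.2204,"y":-0.0016,"z":-0.167,"wx":0.0084,"wy":-0.1805,"wz":0.0019},
])

```text
clock: 3.75
position: [0.5567, -0.2348, 0.2612]
tool_rot: [-0.034, 1.275, 3.026]
force: [-2.0, -1.2, 0.6]
grip_width: 0.0427
```

```bash
python3 - <<'E'
from h import *
s=bot.observe();print(s["clock"],s["qpos"].round(2),s["position"].round(4))
im,d=bot.grab_frame("wrist");P=cloud("wrist",d)
m=(np.hypot(P[...,0]-.519,P[...,1]+.232)<.03)&(P[...,2]>.165)&(P[...,2]<.2)&(d>0)
q=P[m];print(m.sum(),q.mean(0).round(4),cv2.minAreaRect((q[:,:2]*1000).astype(np.float32)))
R=tool(-20,-5,1);print(delta(np.array([.519,-.2300,.158])+R[:,0]*.019,R,s))
E
```

```text
3.75 [ 0.7   0.72 -0.77  1.29  0.44  1.61 -1.71] [ 0.5567 -0.2348  0.2612]
407 [ 0.5231 -0.225   0.1729] ((520.55419921875, -224.69020080566406), (12.293716430664062, 31.643508911132812), 86.01301574707031)
(array([ 0.3219, -0.0012,  0.0184]), array([ 0.0012, -0.0086,  0.0013]), 'deg 3.1')
```

>>> servo_tool([
  {"x":0.1,"y":-0.001,"z":0.018,"wx":0.0012,"wy":-0.0086,"wz":0.0013},
  {"x":0.15,"y":-0.001,"z":0.018,"wx":0.0012,"wy":-0.0086,"wz":0.0013},
  {"x":0.15,"y":-0.001,"z":0.018,"wx":0.0012,"wy":-0.0086,"wz":0.0013},
  {"x":0.15,"y":-0.001,"z":0.018,"wx":0.0012,"wy":-0.0086,"wz":0.0013},
])

```text
clock: 4.3
position: [0.5327, -0.2286, 0.2057]
tool_rot: [0.004, 1.208, 3.063]
force: [0.5, -0.3, 0.9]
grip_width: 0.0427
```

```bash
python3 - <<'E'
from h import *
s=bot.observe();print(s["clock"],s["qpos"].round(2),s["position"].round(4),s["qd"].round(3))
im,d=bot.grab_frame("wrist");P=cloud("wrist",d);save("w2.png",im)
m=(np.hypot(P[...,0]-.519,P[...,1]+.232)<.03)&(P[...,2]>.165)&(P[...,2]<.2)&(d>0)
q=P[m];print(m.sum(),q.mean(0).round(4),cv2.minAreaRect((q[:,:2]*1000).astype(np.float32)))
R=tool(-20,-5,1);print(delta(np.array([.519,-.2300,.158])+R[:,0]*.019,R,s))
E
```

```text
4.3 [ 0.69  0.76 -0.75  1.38  0.46  1.56 -1.75] [ 0.5327 -0.2286  0.2057] [ 0.006 -0.006 -0.015 -0.     0.002 -0.006 -0.002]
636 [ 0.5252 -0.2288  0.1737] ((521.4903564453125, -228.32241821289062), (11.878569602966309, 31.220537185668945), 85.97105407714844)
(array([ 0.171 ,  0.006 , -0.0113]), array([ 0.0006,  0.0022, -0.0005]), 'deg 0.8')
```

View pics/w2.png

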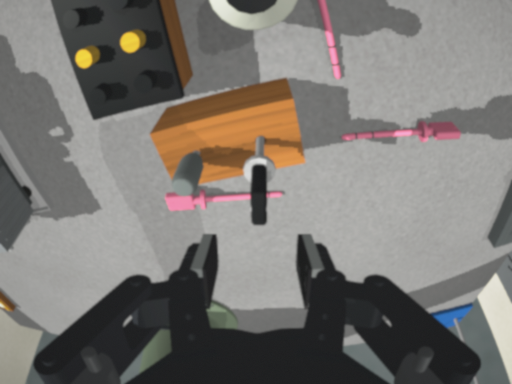

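The handle at (258,195) is centred between the pads, clear of the nut driver at (187,173). I'll go in and grip.

>>> servo_tool([
  {"x":0.05,"y":0.0035,"z":-0.0148,"wx":0.0006,"wy":0.002,"wz":-0.0005},
  {"x":0.11,"y":0.0035,"z":-0.0148,"wx":0.0006,"wy":0.002,"wz":-0.0005},
  {"x":0.17,"y":0.0035,"z":-0.0148,"wx":0.0006,"wy":0.002,"wz":-0.0005},
  {"x":0.17,"y":0.0035,"z":-0.0148,"wx":0.0006,"wy":0.002,"wz":-0.0005},
  {"x":0.17,"y":0.0035,"z":-0.0148,"wx":0.0006,"wy":0.002,"wz":-0.0005},
])

```text
clock: 4.97
position: [0.515, -0.2287, 0.1414]
tool_rot: [0.0, 1.222, 3.054]
force: [-0.1, 0.6, 0.6]
grip_width: 0.0425
```

>>> servo_tool([
  {"x":0},
  {"x":0},
  {"x":0},
  {"x":0},
  {"x":0},
  {"x":0},
], grip=-1, squeeze=70)

```text
$.targets[0]: bad value
```

```bash
python3 - <<'E'
from h import *
s=bot.observe();print(s["clock"],s["qpos"].round(2),s["position"].round(4),s["force"].round(1),s["grip_width"])
R=Ro.from_euler("xyz",s["tool_rot"]).as_matrix();print(R.round(3))
print(delta(s["position"]+[0,0,.18],R,s))
E
```

```text
4.975 [ 0.71  0.8  -0.74  1.49  0.5   1.42 -1.79] [ 0.515  -0.2287  0.1414] [-0.1  0.6  0.6] 0.042536488860725016
[[-0.34  -0.088 -0.936]
 [ 0.03  -0.996  0.082]
 [-0.94   0.     0.341]]
(array([-4.230e-01,  1.000e-04,  1.536e-01]), array([0., 0., 0.]), 'deg 0.0')
```

>>> servo_tool([
  {"x":0,"y":0,"z":0,"wx":0,"wy":0,"wz":0},
  {"x":0,"y":0,"z":0,"wx":0,"wy":0,"wz":0},
  {"x":0,"y":0,"z":0,"wx":0,"wy":0,"wz":0},
  {"x":0,"y":0,"z":0,"wx":0,"wy":0,"wz":0},
  {"x":0,"y":0,"z":0,"wx":0,"wy":0,"wz":0},
  {"x":0,"y":0,"z":0,"wx":0,"wy":0,"wz":0},
], grip=-1, squeeze=70)

```text
clock: 5.72
position: [0.5155, -0.2288, 0.1423]
tool_rot: [0.002, 1.223, 3.055]
force: [-0.0, -0.9, 6.3]
grip_width: 0.0096
```

>>> servo_tool([
  {"x":-0.03,"y":0,"z":0.0109,"wx":0,"wy":0,"wz":0},
  {"x":-0.08,"y":0,"z":0.029,"wx":0,"wy":0,"wz":0},
  {"x":-0.13,"y":0,"z":0.047,"wx":0,"wy":0,"wz":0},
  {"x":-0.2,"y":0,"z":0.0726,"wx":0,"wy":0,"wz":0},
  {"x":-0.3,"y":0,"z":0.109,"wx":0,"wy":0,"wz":0},
  {"x":-0.423,"y":0,"z":0.1536,"wx":0,"wy":0,"wz":0},
  {"x":-0.423,"y":0,"z":0.1536,"wx":0,"wy":0,"wz":0},
  {"x":-0.423,"y":0,"z":0.1536,"wx":0,"wy":0,"wz":0},
])

```text
clock: 6.72
position: [0.5152, -0.2287, 0.3228]
tool_rot: [0.003, 1.224, 3.056]
force: [0.0, 0.1, -1.3]
grip_width: 0.0094
```

```bash
python3 - <<'E'
from h import *
s=bot.observe();print(s["clock"],s["qpos"].round(2),s["position"].round(4),s["force"].round(1),s["grip_width"])
out=[]
for c in ("side","scene"):
    im,d=bot.grab_frame(c);P=cloud(c,d);np.savez(c+"2.npz",im=im,P=P,d=d)
    for r in bot.trace(c,"dipstick"):
        m=r["mask"]&(d>0)&(P[...,2]>.1)&(np.hypot(P[...,0]-.52,P[...,1]+.23)<.06)
        if m.sum()<60: continue
        q=P[m];print(c,r["confidence"],r["pixel"],m.sum())
        for lo in np.arange(.14,.36,.02):
            k=q[(q[:,2]>lo)&(q[:,2]<lo+.02)]
            if len(k)>3: print(lo.round(2),len(k),np.median(k,0).round(4))
    # tube mouth ring
    if c=="side": x0,y0=167,134
    else: x0,y0=344,140
    t=P[y0-14:y0+15,x0-14:x0+15].reshape(-1,3);t=t[(t[:,2]>.141)&(t[:,2]<.15)]
    (cx,cy),rr=cv2.minEnclosingCircle((t[:,:2]*1000).astype(np.float32));print("tube",len(t),cx,cy,rr,t.mean(0).round(4))
    u,v=(260,225) if c=="side" else (180,150)
    out.append(cv2.resize(im[v-75:v+75,u-65:u+65],(390,450)));out.append(cv2.resize(im[y0-40:y0+35,x0-32:x0+33],(390,450)))
save("g.png",np.hstack(out[:2]))
save("g2.png",np.hstack(out[2:]))
E
```

```text
6.725 [ 0.72  0.64 -0.79  1.29  0.4   1.73 -1.7 ] [ 0.5152 -0.2287  0.3228] [ 0.   0.1 -1.3] 0.00938684623235965
side 0.66 [260.6, 166.8] 824
0.18 4 [ 0.5155 -0.2359  0.1989]
0.2 27 [ 0.5159 -0.236   0.2117]
0.22 41 [ 0.5162 -0.2352  0.2321]
0.24 51 [ 0.516  -0.2347  0.2497]
0.26 53 [ 0.5158 -0.2344  0.2698]
0.28 35 [ 0.5154 -0.2341  0.287 ]
0.3 225 [ 0.5146 -0.2364  0.306 ]
0.32 259 [ 0.5147 -0.2362  0.3299]
0.34 129 [ 0.5073 -0.2351  0.3488]
tube 36 448.72308349609375 235.9906768798828 13.399460792541504 [0.4488 0.2359 0.1427]
scene 0.49 [162.6, 122.7] 237
0.2 14 [ 0.5223 -0.2271  0.2092]
0.22 14 [ 0.5227 -0.2268  0.2315]
0.24 19 [ 0.5222 -0.227   0.2512]
0.26 22 [ 0.5225 -0.2265  0.2703]
0.28 12 [ 0.5226 -0.2267  0.2871]
0.3 75 [ 0.5266 -0.2236  0.3063]
0.32 52 [ 0.5346 -0.224   0.3286]
0.34 29 [ 0.5356 -0.2288  0.3479]
tube 63 472.1000671386719 252.3173828125 34.25849914550781 [0.4626 0.2444 0.1452]
```

View pics/g.png

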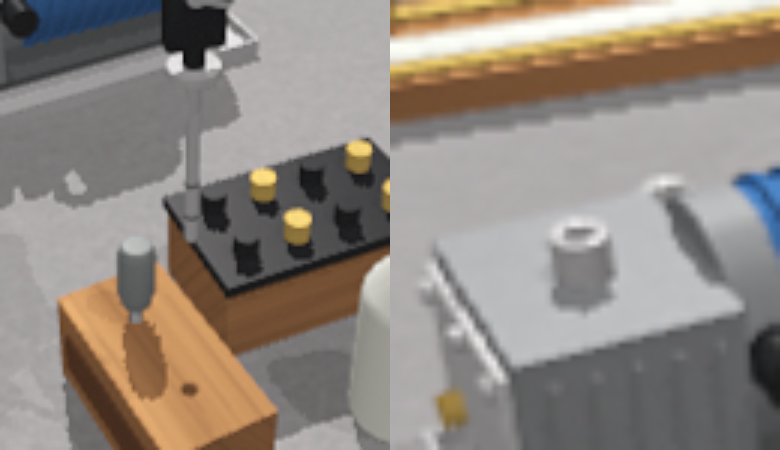

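```bash
python3 - <<'E'
from h import *
for c in ("side","scene"):
    z=np.load(c+"2.npz");P=z["P"];C=bot.get_calibration(c);print(c,"cam",(-np.array(C["R"]).T@np.array(C["t"])).round(3))
    m=(P[...,2]>.14)&(P[...,2]<.151)&(np.hypot(P[...,0]-.452,P[...,1]-.238)<.022)
    t=P[m];print(len(t),cv2.minEnclosingCircle((t[:,:2]*1000).astype(np.float32)),t.mean(0).round(4),np.percentile(t,[3,97],axis=0).round(4))
s=bot.observe();R0=Ro.from_euler("xyz",s["tool_rot"]).as_matrix()
rod=np.array([.5193,-.2308,0]);off=s["position"]-rod
for a in (25,50):
    Z=Ro.from_euler("z",a,degrees=True).as_matrix()
    tube=np.array([.450,.238,0]) if a==50 else np.array([.4847,.0036,0])
    print(a,delta(tube+Z@off,Z@R0,s))
E
```

```text
side cam [ 0.328 -0.704  0.649]
42 ((448.72308349609375, 235.9906768798828), 13.399460792541504) [0.4481 0.2358 0.1424] [[0.4368 0.224  0.1402]
 [0.4592 0.2474 0.1441]]
scene cam [ 1.098 -0.015  0.89 ]
54 ((453.7161865234375, 241.9691925048828), 13.378971099853516) [0.4543 0.2421 0.1451] [[0.4413 0.2308 0.141 ]
 [0.4656 0.253  0.1482]]
25 (array([ 0.0471, -0.5711,  0.13  ]), array([-0.0653,  0.    ,  0.0237]), 'deg 25.0')
50 (array([ 0.0936, -1.1424,  0.2582]), array([-0.1305,  0.    ,  0.0474]), 'deg 50.0')
```

>>> servo_tool([
  {"x":0.008,"y":-0.08,"z":0.018,"wx":-0.009,"wy":0,"wz":0.003},
  {"x":0.018,"y":-0.21,"z":0.048,"wx":-0.024,"wy":0,"wz":0.009},
  {"x":0.029,"y":-0.35,"z":0.08,"wx":-0.04,"wy":0,"wz":0.0145},
  {"x":0.04,"y":-0.48,"z":0.109,"wx":-0.055,"wy":0,"wz":0.02},
  {"x":0.047,"y":-0.5711,"z":0.13,"wx":-0.0653,"wy":0,"wz":0.0237},
  {"x":0.047,"y":-0.5711,"z":0.13,"wx":-0.0653,"wy":0,"wz":0.0237},
  {"x":0.047,"y":-0.5711,"z":0.13,"wx":-0.0653,"wy":0,"wz":0.0237},
])

```text
clock: 7.8
position: [0.4801, 0.003, 0.3214]
tool_rot: [0.0, 1.221, -2.793]
force: [-0.0, -0.6, -1.3]
grip_width: 0.0093
```

```bash
cat >> h.py <<'E'
OFF0=np.array([.5152-.5185,-.2287+.2300,.3228-.1905])
RG=Ro.from_euler("xyz",[.003,1.224,3.056]).as_matrix()
def rodpose(p,a): # tcp pose placing the tip at p, turned a deg about z from the lift pose
    Z=Ro.from_euler("z",a,degrees=True).as_matrix();return np.array(p)+Z@OFF0,Z@RG
E
python3 - <<'E'
from h import *
s=bot.observe();print(s["clock"],s["qpos"].round(2),s["position"].round(4),s["force"].round(1),s["grip_width"])
print(delta(*rodpose([.4515,.239,.185],50),s))
E
```

```text
7.8 [ 0.46  0.53 -0.96  1.53  0.38  1.65 -1.77] [0.4801 0.003  0.3214] [-0.  -0.6 -1.3] 0.009324905398202753
(array([-0.0332, -0.5777, -0.121 ]), array([-0.0653,  0.0004,  0.0238]), 'deg 25.0')
```

>>> servo_tool([
  {"x":-0.005,"y":-0.08,"z":-0.017,"wx":-0.009,"wy":0,"wz":0.003},
  {"x":-0.012,"y":-0.21,"z":-0.044,"wx":-0.024,"wy":0,"wz":0.009},
  {"x":-0.02,"y":-0.35,"z":-0.073,"wx":-0.04,"wy":0,"wz":0.0145},
  {"x":-0.028,"y":-0.48,"z":-0.1,"wx":-0.055,"wy":0,"wz":0.02},
  {"x":-0.032,"y":-0.55,"z":-0.115,"wx":-0.062,"wy":0.0004,"wz":0.0226},
  {"x":-0.0332,"y":-0.5777,"z":-0.121,"wx":-0.0653,"wy":0.0004,"wz":0.0238},
  {"x":-0.0332,"y":-0.5777,"z":-0.121,"wx":-0.0653,"wy":0.0004,"wz":0.0238},
  {"x":-0.0332,"y":-0.5777,"z":-0.121,"wx":-0.0653,"wy":0.0004,"wz":0.0238},
  {"x":-0.0332,"y":-0.5777,"z":-0.121,"wx":-0.0653,"wy":0.0004,"wz":0.0238},
])

```text
clock: 8.93
position: [0.4489, 0.2361, 0.3173]
tool_rot: [0.004, 1.224, -2.356]
force: [-0.3, 0.6, -0.5]
grip_width: 0.0098
```

```bash
cat > look.py <<'E'
from h import *
import sys
tag=sys.argv[1]
s=bot.observe();print(s["clock"],s["qpos"].round(2),s["position"].round(4),s["force"].round(1),s["grip_width"])
out=[];T={}
for c,cam in (("side",(.328,-.704)),("scene",(1.098,-.015))):
    im,d=bot.grab_frame(c);P=cloud(c,d);K=bot.get_calibration(c)
    near=np.hypot(P[...,0]-.451,P[...,1]-.239)<.03
    t=P[near&(P[...,2]>.14)&(P[...,2]<.151)]
    q=P[near&(P[...,2]>.19)&(P[...,2]<.285)&(np.hypot(P[...,0]-.451,P[...,1]-.239)<.013)]
    print(c,len(q),"tipmost",q[:,2].min().round(4) if len(q) else 0)
    if len(t): print(" tube",np.round(cv2.minEnclosingCircle((t[:,:2]*1000).astype(np.float32))[0],1))
    u=np.array([.451,.239])-cam;u/=np.linalg.norm(u)
    for lo in (.19,.22,.25):
        k=q[(q[:,2]>lo)&(q[:,2]<lo+.03)]
        if len(k)>3: print(" rod axis",lo,len(k),((np.median(k,0)[:2]+u*.004)*1000).round(1))
    x=K["intrinsics"]@(K["R"]@np.array([.451,.239,.18])+K["t"]);x=(x[:2]/x[2]).astype(int)
    out.append(cv2.resize(im[x[1]-34:x[1]+41,x[0]-32:x[0]+33],(390,450),interpolation=cv2.INTER_CUBIC));print(" crop0",x-[32,34])
save(tag+".png",np.hstack(out))
E
python3 look.py t1
```

```text
8.925 [ 0.01  0.63 -1.06  1.46  0.45  1.71 -1.86] [0.4489 0.2361 0.3173] [-0.3  0.6 -0.5] 0.009838507922203414
side 126 tipmost 0.1923
 tube [448.2 237.6]
 rod axis 0.19 37 [450.3 236.2]
 rod axis 0.22 41 [450.1 236.4]
 rod axis 0.25 42 [450.1 236.5]
 crop0 [133  85]
scene 90 tipmost 0.1916
 tube [452.7 241.8]
 rod axis 0.19 27 [452.4 239.6]
 rod axis 0.22 25 [452.3 240.6]
 rod axis 0.25 32 [452.6 239.8]
 crop0 [314  97]
```

View pics/t1.png

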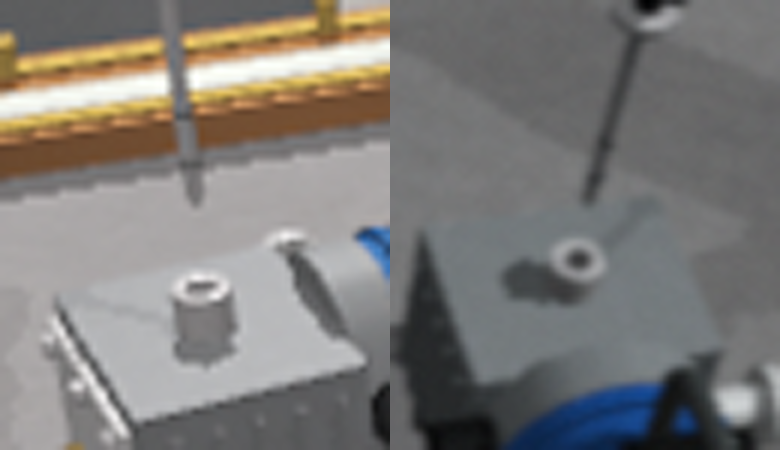

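```bash
python3 - <<'E'
from h import *
A=[];
for c in ("side","scene"):
    R=np.array(bot.get_calibration(c)["R"]);print(c,R[0].round(3));A.append(R[0][:2])
e=np.linalg.solve(A,[-.0004,.0023]);print("tube-rod",e)
s=bot.observe();R=Ro.from_euler("xyz",s["tool_rot"]).as_matrix()
for z in (-.035,-.040,-.05):print(delta(s["position"]+[e[0],e[1],z],R,s)[0])
print(R.round(3))
E
```

```text
side [ 0.941 -0.34  -0.003]
scene [ 0.036  0.999 -0.012]
tube-rod [0.00040078 0.00228734]
[ 0.0807 -0.0034 -0.0342]
[ 0.0924 -0.0035 -0.0385]
[ 0.1159 -0.0035 -0.047 ]
[[-0.24   0.705 -0.667]
 [-0.241 -0.709 -0.663]
 [-0.94   0.001  0.34 ]]
```

>>> servo_tool([
  {"x":0.03,"y":-0.003,"z":-0.013,"wx":0,"wy":0,"wz":0},
  {"x":0.06,"y":-0.003,"z":-0.025,"wx":0,"wy":0,"wz":0},
  {"x":0.08,"y":-0.003,"z":-0.034,"wx":0,"wy":0,"wz":0},
  {"x":0.08,"y":-0.003,"z":-0.034,"wx":0,"wy":0,"wz":0},
  {"x":0.08,"y":-0.003,"z":-0.034,"wx":0,"wy":0,"wz":0},
])

```text
clock: 9.65
position: [0.4493, 0.2389, 0.2828]
tool_rot: [0.003, 1.224, -2.356]
force: [0.5, 0.6, -1.0]
grip_width: 0.0096
```

```bash
python3 look.py t2
```

```text
9.65 [-0.    0.66 -1.04  1.5   0.47  1.65 -1.88] [0.4493 0.2389 0.2828] [ 0.5  0.6 -1. ] 0.009627133059946296
side 160 tipmost 0.1902
 tube [448.3 235.2]
 rod axis 0.19 40 [450.6 239.7]
 rod axis 0.22 40 [450.3 239.8]
 rod axis 0.25 67 [451.4 238.5]
 crop0 [133  85]
scene 111 tipmost 0.1916
 tube [454.2 241.8]
 rod axis 0.19 25 [452.8 243.1]
 rod axis 0.22 27 [452.4 243.2]
 rod axis 0.25 48 [453.5 239.6]
 crop0 [314  97]
```

View pics/t2.png

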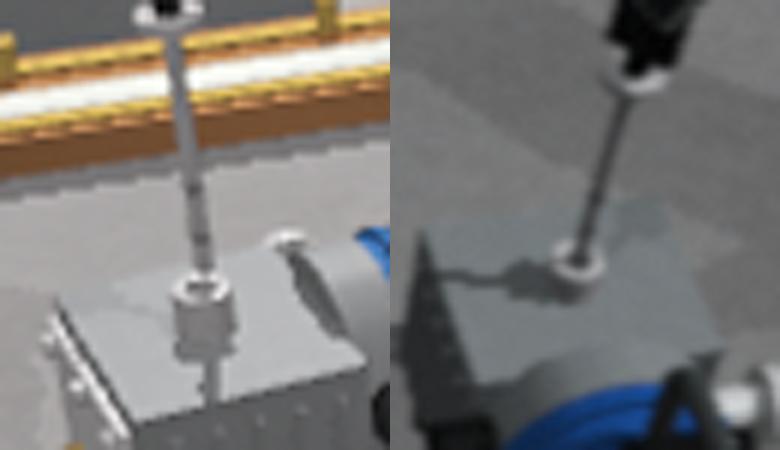

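Side view: rod end at (203,270) over the mouth at (203,288). Scene view: rod end at (580,262) over the mouth at (579,261). It's laterally aligned, so I'll nudge about 1 mm in −y and lower it gently.

>>> servo_tool([
  {"x":0.001,"y":0.0012,"z":0.002,"wx":0,"wy":0,"wz":0},
  {"x":0.012,"y":0.0012,"z":-0.002,"wx":0,"wy":0,"wz":0},
  {"x":0.024,"y":0.0012,"z":-0.0063,"wx":0,"wy":0,"wz":0},
  {"x":0.036,"y":0.0012,"z":-0.0108,"wx":0,"wy":0,"wz":0},
  {"x":0.036,"y":0.0012,"z":-0.0108,"wx":0,"wy":0,"wz":0},
  {"x":0.036,"y":0.0012,"z":-0.0108,"wx":0,"wy":0,"wz":0},
])

```text
clock: 10.5
position: [0.4491, 0.238, 0.268]
tool_rot: [0.003, 1.224, -2.356]
force: [-0.2, -0.1, -1.6]
grip_width: 0.01
```

>>> servo_tool([
  {"x":0.012,"y":0,"z":-0.0043,"wx":0,"wy":0,"wz":0},
  {"x":0.024,"y":0,"z":-0.0085,"wx":0,"wy":0,"wz":0},
  {"x":0.036,"y":0,"z":-0.0128,"wx":0,"wy":0,"wz":0},
  {"x":0.047,"y":0,"z":-0.017,"wx":0,"wy":0,"wz":0},
  {"x":0.047,"y":0,"z":-0.017,"wx":0,"wy":0,"wz":0},
])

```text
clock: 11.12
position: [0.449, 0.2379, 0.2476]
tool_rot: [0.003, 1.224, -2.356]
force: [0.3, -0.7, -0.4]
grip_width: 0.0101
```

```bash
python3 look.py t3
```

```text
11.125 [-0.    0.69 -1.03  1.55  0.5   1.59 -1.9 ] [0.449  0.2379 0.2476] [ 0.3 -0.7 -0.4] 0.010083248370775332
side 204 tipmost 0.1902
 tube [448.9 235.4]
 rod axis 0.19 38 [450.2 238. ]
 rod axis 0.22 63 [452.3 238.3]
 rod axis 0.25 80 [453.  236.9]
 crop0 [133  85]
scene 150 tipmost 0.19
 tube [452.9 241.5]
 rod axis 0.19 23 [452.5 242.1]
 rod axis 0.22 56 [452.4 238.3]
 rod axis 0.25 54 [448.8 234.9]
 crop0 [314  97]
```

View pics/t3.png

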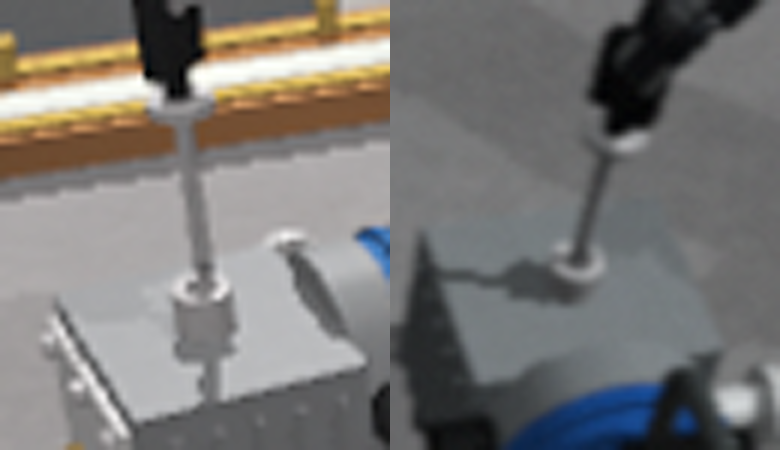

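>>> servo_tool([
  {"x":0.016,"y":0.0012,"z":-0.0045,"wx":0,"wy":0,"wz":0},
  {"x":0.035,"y":0.0012,"z":-0.0115,"wx":0,"wy":0,"wz":0},
  {"x":0.054,"y":0.0012,"z":-0.0185,"wx":0,"wy":0,"wz":0},
  {"x":0.074,"y":0.0012,"z":-0.0255,"wx":0,"wy":0,"wz":0},
  {"x":0.094,"y":0.0012,"z":-0.033,"wx":0,"wy":0,"wz":0},
  {"x":0.114,"y":0.0012,"z":-0.04,"wx":0,"wy":0,"wz":0},
  {"x":0.134,"y":0.0012,"z":-0.0475,"wx":0,"wy":0,"wz":0},
  {"x":0.15,"y":0.0012,"z":-0.053,"wx":0,"wy":0,"wz":0},
  {"x":0.15,"y":0.0012,"z":-0.053,"wx":0,"wy":0,"wz":0},
  {"x":0.15,"y":0.0012,"z":-0.053,"wx":0,"wy":0,"wz":0},
])

```text
clock: 12.48
position: [0.4493, 0.2375, 0.1846]
tool_rot: [0.003, 1.225, -2.356]
force: [0.4, 0.4, -0.3]
grip_width: 0.0096
```

>>> servo_tool([
  {"x":0.01,"y":0,"z":-0.0036,"wx":0,"wy":0,"wz":0},
  {"x":0.02,"y":0,"z":-0.0072,"wx":0,"wy":0,"wz":0},
  {"x":0.03,"y":0,"z":-0.0108,"wx":0,"wy":0,"wz":0},
  {"x":0.03,"y":0,"z":-0.0108,"wx":0,"wy":0,"wz":0},
  {"x":0.03,"y":0,"z":-0.0108,"wx":0,"wy":0,"wz":0},
])

```text
clock: 13.1
position: [0.4493, 0.2375, 0.1719]
tool_rot: [0.003, 1.225, -2.356]
force: [0.7, -0.0, -0.6]
grip_width: 0.0096
```

>>> servo_tool([
  {"x":0.0047,"y":0,"z":-0.0017,"wx":0,"wy":0,"wz":0},
  {"x":0.0047,"y":0,"z":-0.0017,"wx":0,"wy":0,"wz":0},
  {"x":0.0047,"y":0,"z":-0.0017,"wx":0,"wy":0,"wz":0},
])

```text
clock: 13.48
position: [0.4493, 0.2375, 0.1699]
tool_rot: [0.003, 1.225, -2.356]
force: [0.6, -0.1, -0.6]
grip_width: 0.0096
```

```bash
python3 look.py t4
```

```text
13.475 [-0.02  0.77 -0.99  1.63  0.56  1.46 -1.95] [0.4493 0.2375 0.1699] [ 0.6 -0.1 -0.6] 0.009636077879848482
side 160 tipmost 0.1909
 tube [450.4 234.9]
 rod axis 0.19 101 [451.8 240.8]
 rod axis 0.22 54 [453.9 250. ]
 rod axis 0.25 5 [453.8 255. ]
 crop0 [133  85]
scene 30 tipmost 0.1901
 tube [459.1 240.5]
 rod axis 0.19 30 [446.9 234. ]
 crop0 [314  97]
```

View pics/t4.png

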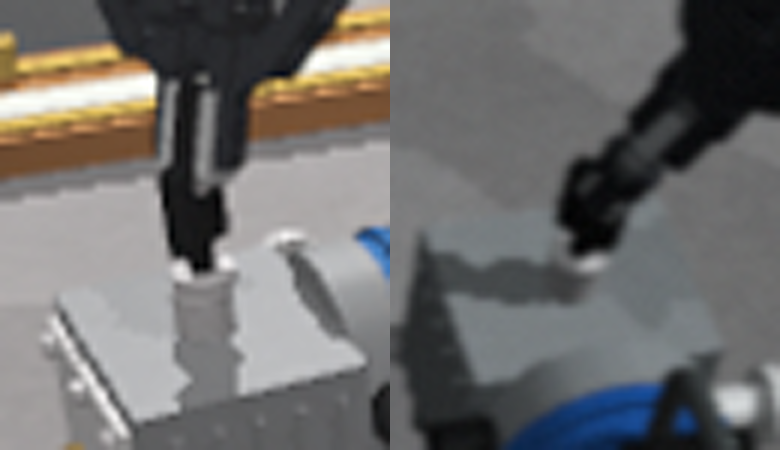

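The collar is within a millimetre or two of the mouth, with no contact force yet. I'll lower it in small steps until it touches.

>>> servo_tool([
  {"x":0.0024,"y":0,"z":-0.0009,"wx":0,"wy":0,"wz":0},
  {"x":0.0047,"y":0,"z":-0.0017,"wx":0,"wy":0,"wz":0},
  {"x":0.0047,"y":0,"z":-0.0017,"wx":0,"wy":0,"wz":0},
])

```text
clock: 13.95
position: [0.4493, 0.2375, 0.1679]
tool_rot: [0.003, 1.225, -2.356]
force: [0.2, 1.2, -0.5]
grip_width: 0.0095
```

>>> servo_tool([
  {"x":0.0024,"y":0,"z":-0.0009,"wx":0,"wy":0,"wz":0},
  {"x":0.0024,"y":0,"z":-0.0009,"wx":0,"wy":0,"wz":0},
])

```text
clock: 14.2
position: [0.4495, 0.2376, 0.1675]
tool_rot: [0.004, 1.225, -2.355]
force: [-0.1, -0.5, 11.5]
grip_width: 0.0096
```

>>> servo_tool([
  {"x":0.0024,"y":0,"z":-0.0009,"wx":0,"wy":0,"wz":0},
  {"x":0.0024,"y":0,"z":-0.0009,"wx":0,"wy":0,"wz":0},
])

```text
clock: 14.45
position: [0.4496, 0.2377, 0.1675]
tool_rot: [0.006, 1.225, -2.353]
force: [-0.1, -1.7, 15.4]
grip_width: 0.0098
```

The collar is on the mouth: the position has stopped at the predicted height and the force has risen to 15 N. Now I'll draw it out.

>>> servo_tool([
  {"x":-0.012,"y":0,"z":0.0043,"wx":0,"wy":0,"wz":0},
  {"x":-0.04,"y":0,"z":0.0145,"wx":0,"wy":0,"wz":0},
  {"x":-0.08,"y":0,"z":0.029,"wx":0,"wy":0,"wz":0},
  {"x":-0.12,"y":0,"z":0.0434,"wx":0,"wy":0,"wz":0},
  {"x":-0.16,"y":0,"z":0.058,"wx":0,"wy":0,"wz":0},
  {"x":-0.2,"y":0,"z":0.0723,"wx":0,"wy":0,"wz":0},
  {"x":-0.24,"y":0,"z":0.087,"wx":0,"wy":0,"wz":0},
  {"x":-0.29,"y":0,"z":0.105,"wx":0,"wy":0,"wz":0},
  {"x":-0.37,"y":0,"z":0.134,"wx":0,"wy":0,"wz":0},
  {"x":-0.45,"y":0,"z":0.163,"wx":0,"wy":0,"wz":0},
  {"x":-0.45,"y":0,"z":0.163,"wx":0,"wy":0,"wz":0},
])

```text
clock: 15.82
position: [0.4492, 0.2385, 0.3616]
tool_rot: [0.008, 1.229, -2.351]
force: [-0.0, 0.8, -1.8]
grip_width: 0.0101
```

```bash
python3 - <<'E'
from h import *
s=bot.observe();print(s["clock"],s["qpos"].round(2),s["position"].round(4),s["force"].round(1),s["grip_width"])
R=Ro.from_euler("xyz",s["tool_rot"]).as_matrix()
# hand tilts about its own y so that the rod (down) goes horizontal, tip toward the heading
yw=-45
for sg in (1,-1):
    Z=Ro.from_rotvec(sg*np.pi/2*R[:,1]).as_matrix();print(sg,"tip dir",(Z@[0,0,-1]).round(2),"fingers",(Z@R[:,0]).round(2))
    for p in ([.5,.1,.45],[.55,.0,.5]): print(p,delta(p,Z@R,s))
E
```

```text
15.825 [-0.    0.59 -1.07  1.39  0.43  1.79 -1.84] [0.4492 0.2385 0.3616] [-0.   0.8 -1.8] 0.010078607689574307
1 tip dir [ 0.71  0.71 -0.  ] fingers [ 0.67  0.66 -0.34]
[0.5, 0.1, 0.45] (array([-0.1557,  0.3356,  0.219 ]), array([-0.  ,  0.25, -0.  ]), 'deg 90.0')
[0.55, 0.0, 0.5] (array([-0.2434,  0.6013,  0.3433]), array([-0.  ,  0.25, -0.  ]), 'deg 90.0')
-1 tip dir [-0.71 -0.7  -0.  ] fingers [-0.67 -0.66  0.34]
[0.5, 0.1, 0.45] (array([-0.1557,  0.3356,  0.219 ]), array([-0.  , -0.25,  0.  ]), 'deg 90.0')
[0.55, 0.0, 0.5] (array([-0.2434,  0.6013,  0.3433]), array([-0.  , -0.25,  0.  ]), 'deg 90.0')
```

```bash
python3 - <<'E'
from h import *
s=bot.observe();R=Ro.from_euler("xyz",s["tool_rot"]).as_matrix()
for f in np.arange(1,7)/6:
    p=s["position"]+f*(np.array([.6,.36,.72])-s["position"])
    print(delta(p,Ro.from_rotvec(f*np.pi/2*R[:,1]).as_matrix()@R,s))
E
```

```text
(array([-0.1676,  0.0088, -0.0256]), array([ 0.    ,  0.0417, -0.    ]), 'deg 15.0')
(array([-0.3352,  0.0176, -0.0511]), array([-0.    ,  0.0833,  0.    ]), 'deg 30.0')
(array([-0.5027,  0.0265, -0.0767]), array([-0.   ,  0.125, -0.   ]), 'deg 45.0')
(array([-0.6703,  0.0353, -0.1022]), array([-0.    ,  0.1667,  0.    ]), 'deg 60.0')
(array([-0.8379,  0.0441, -0.1278]), array([0.    , 0.2083, 0.    ]), 'deg 75.0')
(array([-1.0055,  0.0529, -0.1533]), array([-0.  ,  0.25, -0.  ]), 'deg 90.0')
```

First half of the tilt and rise.

>>> servo_tool([
  {"x":-0.06,"y":0.003,"z":-0.009,"wx":0,"wy":0.01,"wz":0},
  {"x":-0.15,"y":0.008,"z":-0.023,"wx":0,"wy":0.03,"wz":0},
  {"x":-0.24,"y":0.013,"z":-0.037,"wx":0,"wy":0.05,"wz":0},
  {"x":-0.33,"y":0.018,"z":-0.05,"wx":0,"wy":0.07,"wz":0},
  {"x":-0.42,"y":0.022,"z":-0.064,"wx":0,"wy":0.09,"wz":0},
  {"x":-0.5,"y":0.026,"z":-0.076,"wx":0,"wy":0.11,"wz":0},
  {"x":-0.58,"y":0.031,"z":-0.088,"wx":0,"wy":0.13,"wz":0},
  {"x":-0.65,"y":0.035,"z":-0.1,"wx":0,"wy":0.15,"wz":0},
  {"x":-0.67,"y":0.035,"z":-0.102,"wx":0,"wy":0.1667,"wz":0},
  {"x":-0.67,"y":0.035,"z":-0.102,"wx":0,"wy":0.1667,"wz":0},
])

```text
clock: 17.08
position: [0.5499, 0.3183, 0.6009]
tool_rot: [3.132, 0.865, 0.772]
force: [-0.1, -0.5, -0.6]
grip_width: 0.0095
```

```bash
python3 - <<'E'
from h import *
s=bot.observe();print(s["clock"],s["qpos"].round(2),s["qd"].round(2),s["position"].round(4),s["force"].round(1),s["grip_width"])
R=Ro.from_euler("xyz",s["tool_rot"]).as_matrix();print(R.round(3))
G=Ro.from_euler("xyz",[.008,1.229,-2.351]).as_matrix()
T=Ro.from_rotvec(np.pi/2*G[:,1]).as_matrix()@G
print("rod z now",(R@G.T@[0,0,1]).round(3))
for p in ([.6,.36,.72],[.58,.34,.65]): print(delta(p,T,s))
E
```

```text
17.075 [ 0.81  0.1  -1.43  1.5  -0.03  0.94 -1.37] [ 0.12 -0.07  0.    0.06 -0.16 -0.12  0.13] [0.5499 0.3183 0.6009] [-0.1 -0.5 -0.6] 0.009477232336837156
[[ 0.465  0.703 -0.538]
 [ 0.453 -0.711 -0.538]
 [-0.761  0.006 -0.649]]
rod z now [-0.616 -0.609  0.5  ]
(array([-0.1211,  0.0158, -0.3166]), array([ 0.0002,  0.0833, -0.0008]), 'deg 30.0')
(array([-0.0338,  0.0151, -0.1493]), array([ 0.0002,  0.0833, -0.0008]), 'deg 30.0')
```

>>> servo_tool([
  {"x":-0.02,"y":0.003,"z":-0.06,"wx":0,"wy":0.016,"wz":0},
  {"x":-0.05,"y":0.007,"z":-0.13,"wx":0,"wy":0.035,"wz":0},
  {"x":-0.09,"y":0.012,"z":-0.23,"wx":0,"wy":0.055,"wz":-0.0005},
  {"x":-0.12,"y":0.0158,"z":-0.31,"wx":0.0002,"wy":0.073,"wz":-0.0008},
  {"x":-0.1211,"y":0.0158,"z":-0.3166,"wx":0.0002,"wy":0.0833,"wz":-0.0008},
  {"x":-0.1211,"y":0.0158,"z":-0.3166,"wx":0.0002,"wy":0.0833,"wz":-0.0008},
  {"x":-0.1211,"y":0.0158,"z":-0.3166,"wx":0.0002,"wy":0.0833,"wz":-0.0008},
  {"x":-0.1211,"y":0.0158,"z":-0.3166,"wx":0.0002,"wy":0.0833,"wz":-0.0008},
])

```text
clock: 18.08
position: [0.5998, 0.3604, 0.7203]
tool_rot: [3.139, 0.342, 0.783]
force: [-0.4, -0.2, -0.8]
grip_width: 0.0097
```

```bash
python3 - <<'E'
from h import *
s=bot.observe();print(s["clock"],s["qpos"].round(2),s["qd"].round(3),s["position"].round(4),s["force"].round(1),s["grip_width"])
R=Ro.from_euler("xyz",s["tool_rot"]).as_matrix()
G=Ro.from_euler("xyz",[.008,1.229,-2.351]).as_matrix()
z=R@G.T@[0,0,1];print("rod z if no slip",z.round(3))
im,d=bot.grab_frame("scene");P=cloud("scene",d);im2,d2=bot.grab_frame("side");P2=cloud("side",d2)
for c,PP,dd in (("scene",P,d),("side",P2,d2)):
    for r in bot.trace(c,"dipstick"):
        m=r["mask"]&(dd>0);q=PP[m]
        if m.sum()>20 and np.median(q[:,2])>.4: print(c,r["pixel"],m.sum(),np.percentile(q,[5,50,95],axis=0).round(3).tolist())
    K=bot.get_calibration(c);x=K["intrinsics"]@(K["R"]@s["position"]+K["t"]);print(c,"tcp px",(x[:2]/x[2]).round())
    tip=s["position"]-z*.15
    # steel rod points: in a 3 cm tunnel along the expected rod beyond collar
    a=(PP-s["position"])@z;n=np.linalg.norm(PP-s["position"]-a[...,None]*z,axis=-1)
    k=(a<-.025)&(a>-.15)&(n<.04)&(dd>0);q=PP[k]
    if len(q)>10:
        v=np.linalg.svd(q-q.mean(0))[2][0];print(c,len(q),"rod line",v.round(3),"elev deg",np.degrees(np.arcsin(v[2])).round(1))
save("f1.png",np.hstack([cv2.resize(im,(400,300)),cv2.resize(im2,(400,300))]))
E
```

```text
18.075 [ 0.86 -0.08 -1.22  1.63 -0.98  0.53 -0.58] [ 0.006 -0.002  0.005  0.01  -0.016 -0.007  0.015] [0.5998 0.3604 0.7203] [-0.4 -0.2 -0.8] 0.009687708408243588
rod z if no slip [-0.706 -0.708  0.001]
scene tcp px [555. -88.]
side tcp px [ 195. -158.]
```

View pics/f1.png

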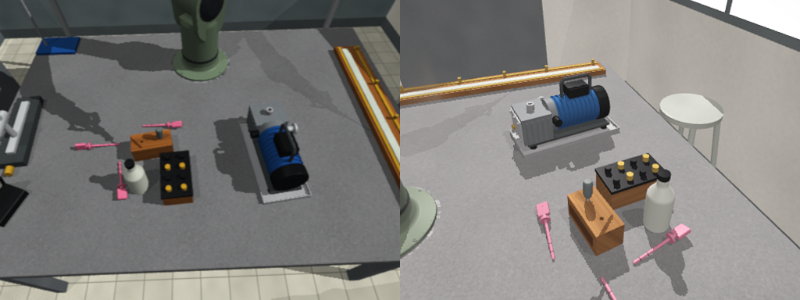

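```bash
python3 - <<'E'
from h import *
s=bot.observe();R=Ro.from_euler("xyz",s["tool_rot"]).as_matrix()
G=Ro.from_euler("xyz",[.008,1.229,-2.351]).as_matrix();z=R@G.T@[0,0,1]
im,d=bot.grab_frame("wrist");P=cloud("wrist",d);save("f2.png",im)
for r in bot.trace("wrist","dipstick")[:2]: print(r["confidence"],r["pixel"],r["mask"].sum(),P[r["mask"]].mean(0).round(3) if r["mask"].any() else 0)
H=s["position"]-R@G.T@OFF0*0
a=(P-s["position"])@z;n=np.linalg.norm(P-s["position"]-a[...,None]*z,axis=-1)
k=(n<.035)&(a<-.005)&(a>-.16)&(d>0);q=P[k];print(len(q))
for lo in np.arange(-.15,0,.015):
    j=k&(a>lo)&(a<lo+.015)
    if j.sum()>3: print(lo.round(3),j.sum(),np.median(P[j],0).round(4),"dz",np.median(P[j][:,2]).round(4))
E
```

```text
0.96 [257.1, 212.3] 2858 [0.612 0.371 0.725]
1351
-0.135 36 [0.6895 0.4462 0.7257] dz 0.7257
-0.12 67 [0.6804 0.438  0.7257] dz 0.7257
-0.105 72 [0.6701 0.4273 0.7255] dz 0.7255
-0.09 87 [0.6596 0.4166 0.7255] dz 0.7255
-0.075 98 [0.6487 0.4064 0.7254] dz 0.7254
-0.06 117 [0.638  0.3957 0.7255] dz 0.7255
-0.045 78 [0.6296 0.3877 0.7256] dz 0.7256
-0.03 783 [0.6137 0.3717 0.7294] dz 0.7294
-0.015 13 [0.6046 0.3635 0.7373] dz 0.7373
```

The wrist depth shows the rod level: its height is constant to 0.3 mm along 90 mm. I'll let the arm settle and hand in.

>>> servo_tool([
  {"x":0,"y":0,"z":0,"wx":0,"wy":0,"wz":0},
  {"x":0,"y":0,"z":0,"wx":0,"wy":0,"wz":0},
  {"x":0,"y":0,"z":0,"wx":0,"wy":0,"wz":0},
  {"x":0,"y":0,"z":0,"wx":0,"wy":0,"wz":0},
  {"x":0,"y":0,"z":0,"wx":0,"wy":0,"wz":0},
  {"x":0,"y":0,"z":0,"wx":0,"wy":0,"wz":0},
])

```text
clock: 19.12
position: [0.6001, 0.3599, 0.72]
tool_rot: [3.139, 0.342, 0.782]
force: [-0.5, 0.5, -0.5]
grip_width: 0.0097
```

```bash
python3 - <<'E'
from h import *
s=bot.observe();print(s["clock"],s["qd"].round(4),s["position"].round(4),s["force"].round(1),s["grip_width"]);print(bot.job_done())
E
```

```text
19.125 [-0.001  -0.0004  0.0006  0.0002 -0.0003 -0.0011  0.0006] [0.6001 0.3599 0.72  ] [-0.5  0.5 -0.5] 0.009705350028621596
the job is handed in; nothing more can be done
None
```

I took the black-handled dipstick out of the block and lowered it down the pump tube until its collar seated on the mouth. The hand stopped at the predicted height with about 15 N on it. I then drew it straight out and handed in at about 19 s, holding it level at z ≈ 0.72 m.

- **Last checks:** the wrist depth showed the rod level to about 0.3 mm over 90 mm. The arm was still, the grip was firm, and the outside force was under 1 N.
- **Could not cross-check:** at the final pose the dipstick is out of view of the scene and side cameras, so only the wrist camera confirmed that it was level.
- **Bystanders:** in the last scene and side picture, the nut driver, oil bottle and resistance box looked to be where they were. I did not measure them again.
- **Pink look-alikes:** they stood upright in the first pictures but were already lying on the bench when I next looked at 2.4 s. No contact force showed when that move ended, so I take it they toppled by themselves.
- **First approach:** a 45° lean drove some joints close to their range limits, so I changed to a 20° lean before grasping.
- **Pictures:** I viewed 10, the full budget.

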